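# Fit the bottle star wheel on its drive pins

## Robot

A 6-joint arm with a two-finger parallel gripper is mounted at the origin on the work surface. World frame = base frame: x ahead of the robot, y to its left, z up, the work surface at z = 0. Lengths are in m, angles in rad, forces in N, time in s.
With the tool pointing down it reaches from about 0.425 to 0.95 m from the base axis. Payload 3.5 kg.
Tool frame: the origin (TCP) lies at the centre of the arm's flange, where the gripper is bolted on; the fingertips stand 173 mm ahead of it and the grasp point (between the pads) lies 155 mm ahead of it (ctrl.tcp_to_grasp is the distance from the TCP to the grasp point, in m); z points along the fingers, x is the direction in which the jaws open and shut, and the axes are right-handed (so a half turn about z gives the same grasp; the last joint's range is limited). The gripper opens to 85 mm and grips with 20 to 120 N. Pads are 22 mm wide; open, the fingers measure 114 mm over their backs; the gripper's body (76 mm by 85 mm) begins 54 mm behind the grasp point. The pads swing forward as they close: fully open they stand 13 mm farther back than shut.
Start: joints at [-1.449, 0.286, 1.577, -0, 1.279, -0.15], TCP at [0.181, -0.65, 0.405] pointing down, gripper open.
Joint ranges: [-2.77, 2.77], [-0.9, 2.22], [0.21, 2.48], [-1.53, 4.67], [0.24, 2.81], [-2.84, 2.84]. Speed limits (rad/s): [2.79, 2.79, 3.14, 3.14, 3.14, 3.14].

## Interface

Orientations are given as a unit quaternion [x, y, z, w].
In Python, from plant import readout, imaging, ctrl, spotter gives the robot as it stands.
- The arm moves only by the tool apply_moves, never from a script. Its argument "steps" is a list of rows, each an object of numbers: "tx", "ty", "tz": the shift along the tool's x, y, z in mm; "wx", "wy", "wz": the turn, a rotation vector about the tool's x, y, z in rad. In form: [{"tx": .., "ty": .., "tz": .., "wx": .., "wy": .., "wz": ..}, ...]. A call has 1 to 12 rows; each row is the pose to reach, as a shift and turn from the pose commanded when the call began, along the tool's axes at that moment; what a row does not reach only later rows make up. A row lasts 1/10 s, in which the tool goes at most 50 mm and 8.59 degrees, less where a joint would pass 70% of its speed; a pose out of reach is approached as far as the arm can. A call with a gripper value outside its range is refused whole. "hand" is the opening, from 0 (shut) to 1 (fully open), set as the call begins (left out, the last holds). The fingers move at their own pace and stop on an object; "force" is the grip in N (left out, the last holds). Time passes only in rows, so rows that repeat a pose let the fingers close. It gives the time, the measured TCP pose, the force and the opening at its end, in the units of the state.
- readout.get_state(): the state, without advancing time (a new reading comes with each control period).
- imaging.read_camera(name): name is "scene" or "top" or "wrist"; returns a dict with "img" (400x640x3 uint8, red, green, blue), "vfov" (degrees; the focal length in pixels is half the picture's height over the tangent of half this angle, whatever the lens; pixels are square), "cx", "cy" (the principal point, pixels), "k1" (the pictures are not rectified: a ray, as slopes to the right and down, at radius r is drawn at 1 + k1 r^2 times it, then the intrinsics apply), "R" (3x3) and "t" (3): a world point X has camera coordinates R X + t; the wrist camera has in their place "tool_from_camera" (4x4, takes a point from camera to tool coordinates, whose origin is the TCP and whose axes are the tool frame's). Camera axes: x right, y down, z forward; pixel columns grow to the right and rows downward; lengths in m; the calibration is good to about 2 mm. A picture is of the moment at which its call begins: read the wrist's pose just before it. There is no depth.
- ctrl.sign_off(): hands the job in, once; it reports no verdict.
Trained networks look in the newest picture that a camera, given by its name, has taken for a name from the list of things; names that differ only in an ending like _2 or _b are one class to them, and where a whole thing is asked for, a point or a joint stands for the part that bears it (a point fixed in the world has none). Each returns a list of dicts, best first, with "confidence" (0 to 1); they miss things now and then, are a little off and sometimes report something else, mostly with a low value. They report only what shows in the picture. A call takes as long as a camera call.
- spotter.trace(camera, label): "region" (400x640 bool, what is visible of it) and "uv" ([column, row] in pixels, amid what is visible of it).
The state is a dict: "time": time; "qpos": joint angles; "dq": joint speeds; "joint_efforts": joint torques, N m; "eef_pos": TCP position; "tcp_rot": TCP orientation; "contact_force": force on the tool from outside, world axes, zero at the start; "wrist_torque": the same for the moment, N m; "opening": opening from 0.0 (shut) to 1.0 (fully open).
Only numpy, scipy, OpenCV 4.12 (cv2) and the standard library are available. Lean on these libraries where they do the work, as an engineer would, in place of code of your own. Each camera call takes 0.05 s, during which the arm holds its last target.

## Task

Fit the white star wheel onto the bottle-feed drive unit: slip its centre bore over the spindle, turn it until the three drive pins enter its three holes, and slide it fully home so that it sits flat on the dark drive plate, then let go. Leave the brown flask, the white pot and the spatula undisturbed.

Things in the scene. Friction and masses are not known exactly. Their poses are not given: they have to be found in the camera images.
- wheel: Loose white plastic star wheel, about 0.5 kg, 170 mm across, six round bottle pockets in the rim, lying flat, handle up. Origin on its axis at the soles of its three rubber feet (12 mm wide, on a 60 mm radius); z up. Plate from z = 3 to 13 mm. Centre bore 24 mm wide, through the plate and a 40 mm wide collar that ends at z = 25 mm.
- wheel_bar (a point): Middle of the wheel's steel bridge handle, on the wheel's axis, 71 mm above the soles of its feet; axes as the wheel's. The bar runs along y over the centre, 16 mm wide (x), 14 mm high (z = 64 to 78 mm above the soles), on two posts with inner faces at y = +-42 mm.
- wheel_hole (a point): Centre of one of the wheel's three pin holes, at the plate's underside, 3 mm above the soles, on the wheel's +x axis 45 mm from its centre. The holes are 14.5 mm wide, go through, and are alike, 120 degrees apart.
- drive: Fixed grey drive unit, a box 190 x 190 mm, top 45 mm above the bench; origin under its centre on the bench, z up. On it lies a round dark drive plate, 140 mm wide, its top 57 mm above the bench. Three bare metal drive pins, 12 mm wide, stand 18 mm above the plate on a 45 mm radius, 120 degrees apart, tips slightly chamfered.
- seat (a point): Point on the spindle axis at the drive plate's top face; z up. Home, the wheel's origin is here and its soles stand on the plate; resting on the pin tips, not engaged, the soles are 15 mm above it. Plate, pins and spindle do not turn. The pins' angle about the spindle differs each time and is NOT given by any pose: it must be seen or felt.
- spindle_tip (a point): Tip of the upright steel spindle in the middle of the drive plate, 40 mm above the plate, 97 mm above the bench. The spindle is 22 mm wide; its top 8 mm taper to 12 mm.
- flask: Loose brown bottle with black stopper, 60 mm wide, 110 mm high; origin under its centre. Bystander.
- pot: Loose white lidded pot, 76 mm wide, 80 mm high; origin under its centre. Bystander.
- spatula: Loose spatula 190 mm long lying flat on the bench in the middle, between wheel and drive unit, handle towards the robot. Bystander.

How it is judged:
By the outcome, as a careful person would: the job done as asked, in the order asked, and still so for the second after the job is handed in, with the robot touching nothing.
It also fails if it takes over 48 s, if anything falls off the work surface, if the arm or the gripper's body presses on something with over 40 N, if the wrist force passes 120 N, or if a joint passes its speed limit or range.

## Working session

There is one attempt and no reset: what is moved stays moved. The work goes in short steps, Python scripts to look and compute and a tool call to move; the robot and the scene stay as the last step left them, time stands still between calls to the robot, and variables do not carry over. Pictures are saved under pics/ and viewed, and the job is handed in when it is done.

Besides the shell and the picture viewer there is one more tool, called as name([rows], argument=value, ...), one row to a line, values as JSON. apply_moves: Moves the arm, as the interface text tells. Its arguments: {"type":"object","properties":{"steps":{"type":"array","items":{"type":"object","properties":{"tx":{"type":"number"},"ty":{"type":"number"},"tz":{"type":"number"},"wx":{"type":"number"},"wy":{"type":"number"},"wz":{"type":"number"}}}},"hand":{"type":"number"},"force":{"type":"number"}},"required":["steps"]}

```bash
ls; mkdir -p pics; cat > h.py <<'E'
import numpy as np, cv2
from scipy.spatial.transform import Rotation as Ro
from plant import readout, imaging, ctrl, spotter
def K(c):
    f=200/np.tan(np.radians(c['vfov'])/2); return f
def cam(c,st=None):
    """returns R,t world->cam"""
    if 'R' in c: return np.array(c['R']),np.array(c['t'])
    T=np.eye(4);T[:3,:3]=Ro.from_quat(st['tcp_rot']).as_matrix();T[:3,3]=st['eef_pos']
    M=np.linalg.inv(T@np.array(c['tool_from_camera'])); return M[:3,:3],M[:3,3]
def proj(c,X,st=None):
    R,t=cam(c,st); p=np.atleast_2d(X)@R.T+t; s=p[:,:2]/p[:,2:]
    r2=(s**2).sum(1,keepdims=True); s=s*(1+c['k1']*r2)
    return s*K(c)+[c['cx'],c['cy']]
def ray(c,uv,st=None):
    d=(np.array(uv,float)-[c['cx'],c['cy']])/K(c); s=d.copy()
    for _ in range(30): s=d/(1+c['k1']*(s@s))
    R,t=cam(c,st); return -R.T@t, R.T@np.array([*s,1])
def onz(c,uv,z,st=None):
    o,d=ray(c,uv,st); return o+d*(z-o[2])/d[2]
def save(img,n,sc=1):
    b=img[:,:,::-1]
    if sc!=1:b=cv2.resize(b,None,fx=sc,fy=sc,interpolation=cv2.INTER_CUBIC)
    cv2.imwrite('pics/'+n,b)
E
python3 - <<'E'
from h import *
import pickle
d={}
for n in ['scene','top','wrist']:
    s=readout.get_state();c=imaging.read_camera(n);d[n]=(s,c);save(c['img'],n+'0.png',1.25)
    print(n,{k:v for k,v in c.items() if k!='img'})
    for l in ['wheel','drive','flask','pot','spatula','wheel_bar','wheel_hole','spindle_tip']:
        try:
            r=spotter.trace(n,l); print(l,[(round(x['confidence'],2),np.round(x['uv']),int(x['region'].sum())) for x in r[:4]])
        except Exception as e: print(l,e)
pickle.dump(d,open('d0.pkl','wb'))
print(s, ctrl.tcp_to_grasp)
E
```

```text
pics
scene {'vfov': 42.04419315247192, 'cx': 326.7760142634774, 'cy': 199.8886491886784, 'k1': -0.15165332797473136, 'R': array([[ 0.16530222,  0.98612498,  0.01525431],
       [ 0.7330478 , -0.11250268, -0.67080852],
       [-0.65978489,  0.12206827, -0.74147369]]), 't': array([-0.11150283, -0.38353162,  1.53237462])}
wheel [(0.76, array([418., 185.]), 2898)]
drive [(0.74, array([198., 213.]), 3904)]
flask [(0.82, array([352., 254.]), 1233)]
pot [(0.73, array([301., 264.]), 1704)]
spatula [(0.74, array([310., 186.]), 1036)]
wheel_bar [(0.57, array([420., 185.]), 2942), (0.26, array([195., 214.]), 3938)]
wheel_hole [(0.8, array([418., 185.]), 2843)]
spindle_tip [(0.96, array([198., 211.]), 3843), (0.22, array([353., 255.]), 1339)]
top {'vfov': 57.776379131161015, 'cx': 318.3951997398546, 'cy': 197.31570314592182, 'k1': -0.05792515627754821, 'R': array([[-9.17861802e-02, -9.95778739e-01, -1.18102387e-05],
       [-9.73173892e-01,  8.97050850e-02, -2.11862157e-01],
       [ 2.10968891e-01, -1.94345247e-02, -9.77299558e-01]]), 't': array([0.04895299, 0.61588158, 0.71766964])}
wheel [(0.
[... 986 characters left out ...]
spindle_tip []
{'time': 0.9, 'qpos': array([-1.44899177e+00,  2.86274623e-01,  1.57666223e+00,  9.22256155e-06,
        1.27860821e+00, -1.49976022e-01]), 'dq': array([-0.00034503,  0.00075464, -0.00085793,  0.0024632 , -0.0005882 ,
       -0.00033476]), 'joint_efforts': array([ 4.03503338e-05, -4.05965066e+01, -2.92941749e+01, -1.57348868e-04,
        5.40509209e-04,  3.36834475e-06]), 'eef_pos': array([ 0.18124559, -0.6502036 ,  0.40476229]), 'tcp_rot': array([ 7.96380726e-01, -6.04795617e-01,  1.97526742e-05,  1.39822883e-05]), 'contact_force': array([0.57069043, 0.14697848, 0.64440488]), 'wrist_torque': array([ 0.04022345, -0.04180917, -0.02333458]), 'opening': 0.9967413221373222} 0.1547
```

View pics/scene0.png

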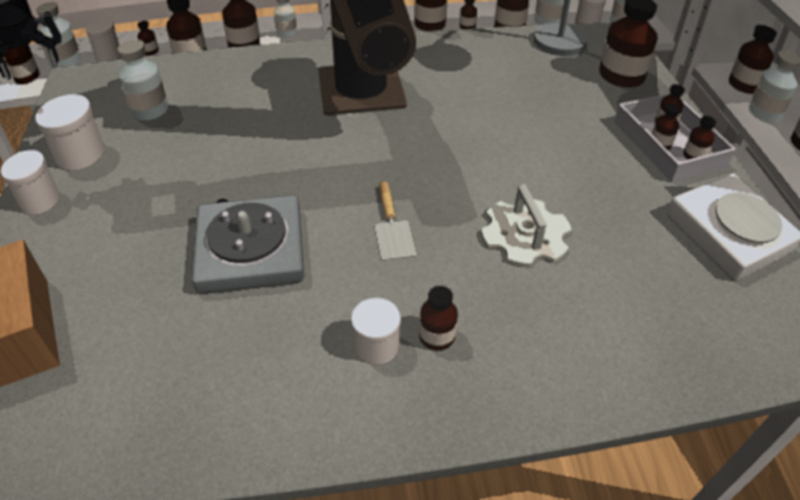

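View pics/top0.png

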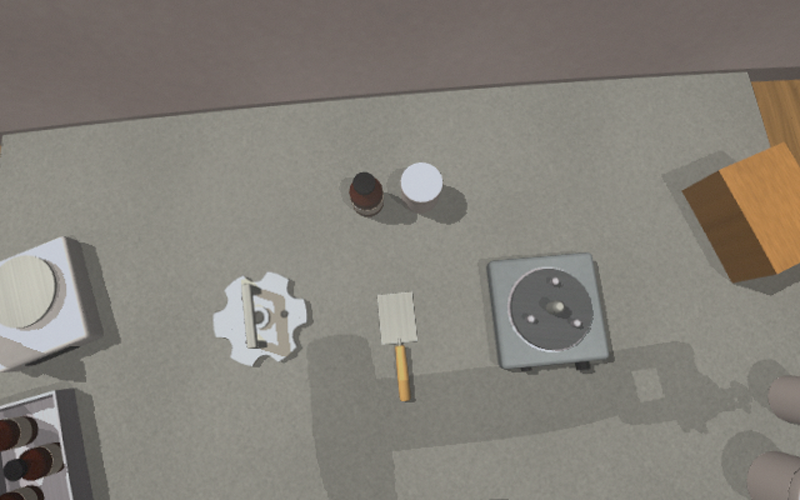

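```bash
python3 - <<'E'
from h import *
import pickle
d=pickle.load(open('d0.pkl','rb'))
c=d['top'][1]; im=c['img']
a=cv2.resize(im[205:315,150:280],None,fx=6,fy=6,interpolation=cv2.INTER_CUBIC)[:600]
save(im[200:300,150:280],'wz.png',6); save(im[195:295,380:500],'dz.png',6)
print('wheel c', onz(c,(210,257),0.013),'drive',onz(c,(436,250),0.05), 'bar?')
E
```

```text
wheel c [0.51493735 0.24626372 0.013     ] drive [ 0.4822695  -0.24983009  0.05      ] bar?
```

View pics/wz.png

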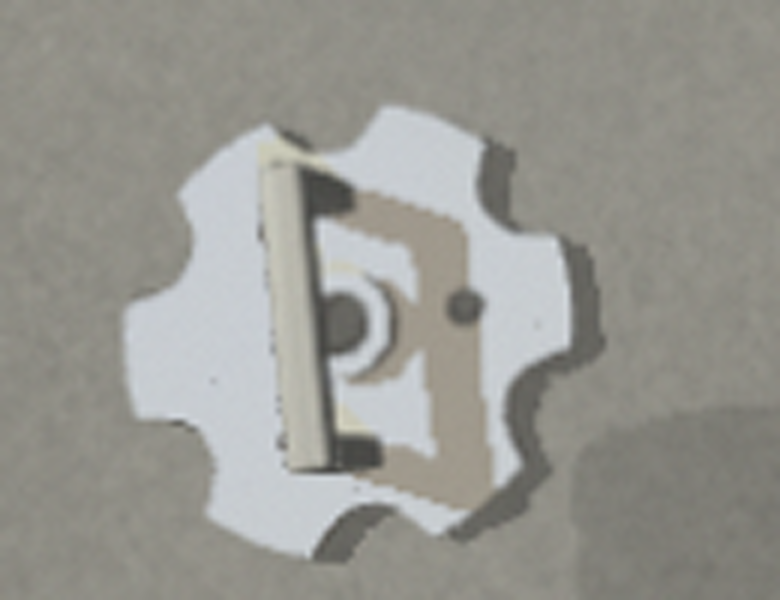

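View pics/dz.png

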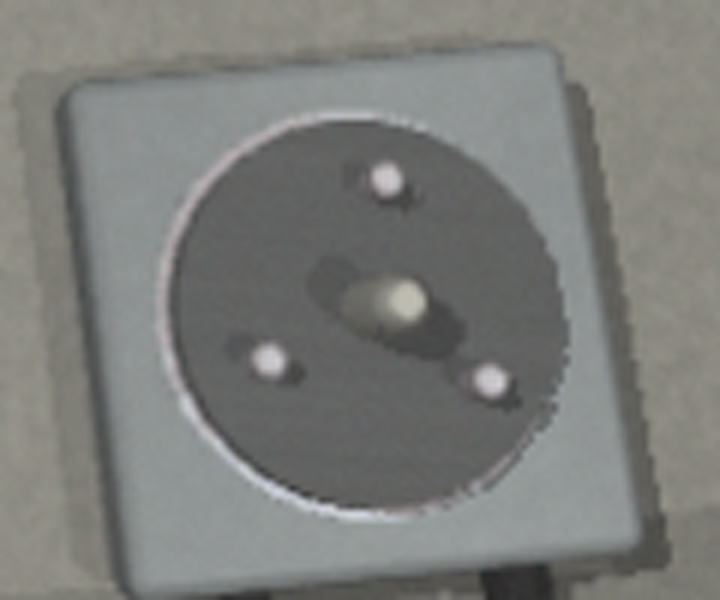

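```bash
python3 - <<'E'
from h import *
import pickle
d=pickle.load(open('d0.pkl','rb'))
c=d['top'][1]
z=lambda p,o:np.array(p)/6+o-0.4
W=(150,200);D=(380,195)
b1=onz(c,z((281,163),W),.078);b2=onz(c,z((312,466),W),.078)
print('bar',b1,b2,(b1+b2)/2,np.linalg.norm(b1-b2)); 
h=onz(c,z((463,307),W),.013);bo=onz(c,z((343,322),W),.025)
print('hole',h,'bore',bo)
v=b2-b1;print('bar ang',np.degrees(np.arctan2(v[1],v[0])));m=(b1+b2)/2;v=h-m;print('x ang',np.degrees(np.arctan2(v[1],v[0])),np.linalg.norm(v[:2]))
P=[onz(c,z(p,D),.075) for p in [(388,179),(270,359),(491,380)]];s=onz(c,z((408,300),D),.097)
m=np.mean(P,0);print(P,'mean',m,'tip',s)
for p in P: v=p-m;print(np.degrees(np.arctan2(v[1],v[0])),np.linalg.norm(v))
s=d['wrist'][0];print(Ro.from_quat(s['tcp_rot']).as_matrix())
E
```

```text
bar [0.57556577 0.25402299 0.078     ] [0.47026416 0.24608678 0.078     ] [0.52291497 0.25005488 0.078     ] 0.10560024117905155
hole [0.52555822 0.20783618 0.013     ] bore [0.52286181 0.24970795 0.025     ]
bar ang -175.68997108916278
x ang -86.41746207861726 0.04230137077492796
[array([ 0.5328429 , -0.26766681,  0.075     ]), array([ 0.47456971, -0.21632061,  0.075     ]), array([ 0.45977962, -0.29252445,  0.075     ])] mean [ 0.48906408 -0.25883729  0.075     ] tip [ 0.48895408 -0.25984781  0.097     ]
-11.40271763457612 0.04466033694611913
108.82475977729196 0.04491942874892939
-131.00063113957685 0.044636358009812145
[[ 2.68444521e-01 -9.63295146e-01  1.45484447e-05]
 [-9.63295145e-01 -2.68444522e-01 -4.61631113e-05]
 [ 4.83741513e-05 -1.62221182e-06 -9.99999999e-01]]
```

apply_moves([
  {"tx": -24,"ty": -33,"wz": -0.14},
  {"tx": -49,"ty": -67,"wz": -0.28},
  {"tx": -73,"ty": -100,"wz": -0.42},
  {"tx": -98,"ty": -134,"wz": -0.56},
  {"tx": -122,"ty": -167,"wz": -0.7},
  {"tx": -147,"ty": -201,"wz": -0.84},
  {"tx": -171,"ty": -234,"wz": -0.98},
  {"tx": -196,"ty": -268,"wz": -1.12},
  {"tx": -220,"ty": -301,"wz": -1.26},
  {"tx": -245,"ty": -335,"wz": -1.4},
  {"tx": -269,"ty": -368,"wz": -1.54},
  {"tx": -294,"ty": -402,"wz": -1.68},
])

```text
$.steps[0]: bad value
```

apply_moves([
  {"wz": -0.12},
  {"wz": -0.24},
  {"wz": -0.36},
  {"wz": -0.47},
  {"wz": -0.47},
  {"wz": -0.47},
])

```text
$.steps[0]: bad value
```

```bash
python3 - <<'E'
from h import *
import pickle
s=readout.get_state();c=imaging.read_camera('wrist');pickle.dump((s,c),open('w1.pkl','wb'))
save(c['img'],'w1.png',1.25)
R=Ro.from_quat(s['tcp_rot']).as_matrix();print(s['time'],s['eef_pos'],np.degrees(np.arctan2(R[1,0],R[0,0])),R[2],s['qpos'])
a=np.radians([-11.2,108.8,228.8]);C=np.array([.489,-.259])
X=[[.489,-.259,.097]]+[[*(C+.045*np.array([np.cos(t),np.sin(t)])),.075] for t in a]
print(proj(c,X,s))
E
```

```text
1.35 [ 0.18123553 -0.65020305  0.40472463] -74.42417054764107 [ 7.51395333e-06  1.71489157e-06 -1.00000000e+00] [-1.44900557e+00  2.86301764e-01  1.57669826e+00 -5.97647237e-07
  1.27858494e+00 -1.50058578e-01]
[[  23.74015878 -192.85393327]
 [  58.66834784 -215.07972031]
 [ -13.21462467 -188.09163454]
 [  11.4663049  -214.12123647]]
```

View pics/w1.png

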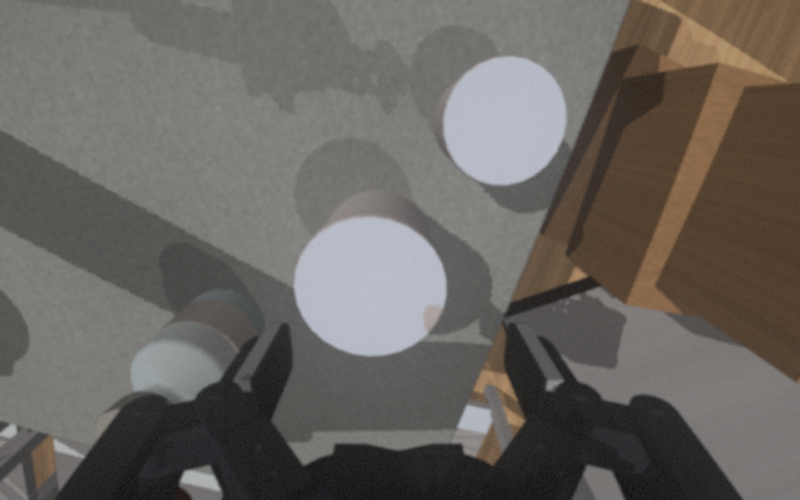

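apply_moves([
  {"tx": -24,"ty": -33,"tz": 0,"wx": 0,"wy": 0,"wz": -0.14},
  {"tx": -49,"ty": -67,"tz": 0,"wx": 0,"wy": 0,"wz": -0.28},
  {"tx": -73,"ty": -100,"tz": 0,"wx": 0,"wy": 0,"wz": -0.42},
  {"tx": -98,"ty": -134,"tz": 0,"wx": 0,"wy": 0,"wz": -0.56},
  {"tx": -122,"ty": -167,"tz": 0,"wx": 0,"wy": 0,"wz": -0.7},
  {"tx": -147,"ty": -201,"tz": 0,"wx": 0,"wy": 0,"wz": -0.84},
  {"tx": -171,"ty": -234,"tz": 0,"wx": 0,"wy": 0,"wz": -0.98},
  {"tx": -196,"ty": -268,"tz": 0,"wx": 0,"wy": 0,"wz": -1.12},
  {"tx": -220,"ty": -301,"tz": 0,"wx": 0,"wy": 0,"wz": -1.26},
  {"tx": -245,"ty": -335,"tz": 0,"wx": 0,"wy": 0,"wz": -1.4},
  {"tx": -269,"ty": -368,"tz": 0,"wx": 0,"wy": 0,"wz": -1.54},
  {"tx": -294,"ty": -402,"tz": 0,"wx": 0,"wy": 0,"wz": -1.68},
])

```text
time: 2.6
eef_pos: [0.4903, -0.2576, 0.4051]
tcp_rot: [0.981, 0.192, 0.0, 0.0]
contact_force: [0.1, 0.0, 1.2]
opening: 1.003
```

apply_moves([
  {"tx": 0,"ty": 0,"tz": 0,"wx": 0,"wy": 0,"wz": -0.12},
  {"tx": 0,"ty": 0,"tz": 0,"wx": 0,"wy": 0,"wz": -0.24},
  {"tx": 0,"ty": 0,"tz": 0,"wx": 0,"wy": 0,"wz": -0.36},
  {"tx": 0,"ty": 0,"tz": 0,"wx": 0,"wy": 0,"wz": -0.47},
  {"tx": 0,"ty": 0,"tz": 0,"wx": 0,"wy": 0,"wz": -0.47},
  {"tx": 0,"ty": 0,"tz": 0,"wx": 0,"wy": 0,"wz": -0.47},
])

```text
time: 3.2
eef_pos: [0.4895, -0.2591, 0.4048]
tcp_rot: [0.911, 0.412, 0.0, 0.0]
contact_force: [-0.4, 0.5, -0.6]
opening: 1.001
```

```bash
python3 - <<'E'
from h import *
import pickle
s=readout.get_state();c=imaging.read_camera('wrist');pickle.dump((s,c),open('w1.pkl','wb'))
save(c['img'],'w2.png',1.25)
R=Ro.from_quat(s['tcp_rot']).as_matrix();print(s['time'],s['eef_pos'],np.degrees(np.arctan2(R[1,0],R[0,0])),R[2],s['qpos'])
a=np.radians([-11.2,108.8,228.8]);C=np.array([.489,-.259])
X=[[.489,-.259,.097]]+[[*(C+.045*np.array([np.cos(t),np.sin(t)])),.075] for t in a]
print(proj(c,X,s))
E
```

```text
3.2 [ 0.48953457 -0.25907293  0.40482672] 48.62450986893519 [ 1.28217353e-05  1.72023211e-04 -9.99999985e-01] [-6.69950708e-01  1.96159519e-02  1.87648296e+00  4.04310328e-06
  1.24532128e+00 -1.51860979e+00]
[[316.5937846  187.70948537]
 [337.95607639 216.65724469]
 [339.39767633 143.2626155 ]
 [272.8349771  181.60497998]]
```

View pics/w2.png

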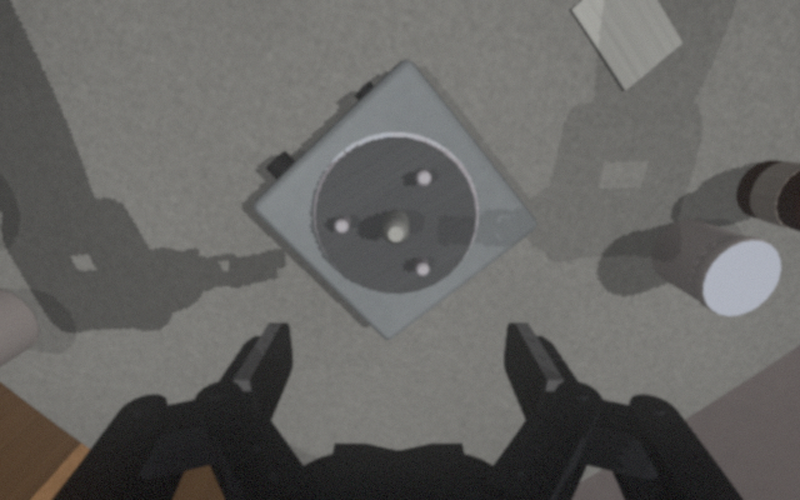

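```bash
python3 - <<'E'
from h import *
import pickle
s,c=pickle.load(open('w1.pkl','rb'))
g=c['img'].astype(float).mean(2)
P=[]
for u,v in [(338,215),(339,142),(273,181),(317,186)]:
    w=g[v-9:v+10,u-9:u+10]; m=(w>145)*1.;  n,l,st,ce=cv2.connectedComponentsWithStats(m.astype(np.uint8))
    i=1+np.argmax(st[1:,4]); mm=(l==i)*(w-130); yy,xx=np.mgrid[v-9:v+10,u-9:u+10]
    P.append([(mm*xx).sum()/mm.sum(),(mm*yy).sum()/mm.sum()]);print(P[-1],st[i,4],w.max())
X=np.array([onz(c,p,.075,s) for p in P[:3]]);m=X.mean(0);print(m,X)
for p in X: v=p-m;print(np.degrees(np.arctan2(v[1],v[0])),np.linalg.norm(v))
print('tip',onz(c,P[3],.097,s))
save(c['img'][130:230,260:360],'w2z.png',6)
E
```

```text
[np.float64(338.2695708432176), np.float64(215.3543239163252)] 48 174.0
[np.float64(339.3042861645131), np.float64(142.089032461393)] 63 175.33333333333334
[np.float64(273.1178316193132), np.float64(180.67456858985534)] 58 173.66666666666666
[np.float64(316.30934947902), np.float64(186.8836947338778)] 92 163.0
[ 0.48820487 -0.25806791  0.075     ] [[ 0.5322177  -0.2665243   0.075     ]
 [ 0.47355689 -0.2157278   0.075     ]
 [ 0.45884001 -0.29195162  0.075     ]]
-10.87597214578335 0.04481785561703998
109.083565733623 0.044802318727548314
-130.91339366486244 0.04483749156182769
tip [ 0.4882035  -0.25865878  0.097     ]
```

View pics/w2z.png

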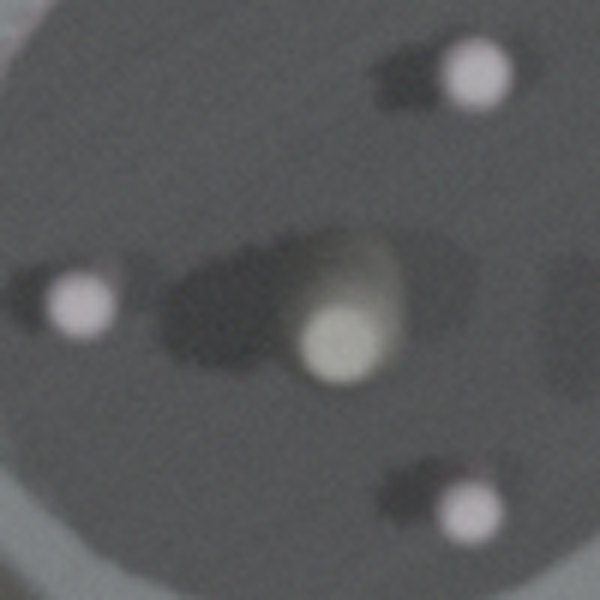

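apply_moves([
  {"tx": 33.6,"ty": -26,"tz": 0,"wx": 0,"wy": 0,"wz": -0.067},
  {"tx": 67,"ty": -52,"tz": 0,"wx": 0,"wy": 0,"wz": -0.133},
  {"tx": 101,"ty": -78,"tz": 0,"wx": 0,"wy": 0,"wz": -0.2},
  {"tx": 134.5,"ty": -104,"tz": 0,"wx": 0,"wy": 0,"wz": -0.267},
  {"tx": 168,"ty": -130,"tz": 0,"wx": 0,"wy": 0,"wz": -0.333},
  {"tx": 202,"ty": -156,"tz": 0,"wx": 0,"wy": 0,"wz": -0.4},
  {"tx": 235,"ty": -182,"tz": 0,"wx": 0,"wy": 0,"wz": -0.467},
  {"tx": 269,"ty": -208,"tz": 0,"wx": 0,"wy": 0,"wz": -0.533},
  {"tx": 303,"ty": -234,"tz": 0,"wx": 0,"wy": 0,"wz": -0.6},
  {"tx": 336,"ty": -260,"tz": 0,"wx": 0,"wy": 0,"wz": -0.667},
  {"tx": 370,"ty": -286,"tz": 0,"wx": 0,"wy": 0,"wz": -0.733},
  {"tx": 403.6,"ty": -312,"tz": 0,"wx": 0,"wy": 0,"wz": -0.797},
])

```text
time: 4.45
eef_pos: [0.5209, 0.2518, 0.4049]
tcp_rot: [0.679, 0.734, 0.0, 0.0]
contact_force: [-0.1, -0.5, 0.5]
opening: 1.0
```

apply_moves([
  {"tx": 0,"ty": 0,"tz": 0,"wx": 0,"wy": 0,"wz": 0},
  {"tx": 0,"ty": 0,"tz": 0,"wx": 0,"wy": 0,"wz": 0},
  {"tx": 0,"ty": 0,"tz": 0,"wx": 0,"wy": 0,"wz": 0},
])

```text
time: 4.75
eef_pos: [0.5211, 0.2494, 0.4046]
tcp_rot: [0.68, 0.733, -0.0, 0.0]
contact_force: [0.8, -0.8, -0.6]
opening: 1.0
```

```bash
python3 - <<'E'
from h import *
import pickle
s=readout.get_state();c=imaging.read_camera('wrist');pickle.dump((s,c),open('w3.pkl','wb'))
save(c['img'],'w3.png',1.25); save(c['img'][100:290,200:440],'w3z.png',3)
R=Ro.from_quat(s['tcp_rot']).as_matrix();print(s['time'],s['eef_pos'],np.degrees(np.arctan2(R[1,0],R[0,0])),R[2],s['qpos'])
E
```

```text
4.75 [0.52105557 0.24941324 0.40457361] 94.33329916514187 [-4.82007455e-04 -3.52114582e-04 -9.99999822e-01] [ 2.70924879e-01  7.36891154e-02  1.82079828e+00 -4.26610220e-04
  1.24754424e+00 -1.37536610e+00]
```

View pics/w3.png

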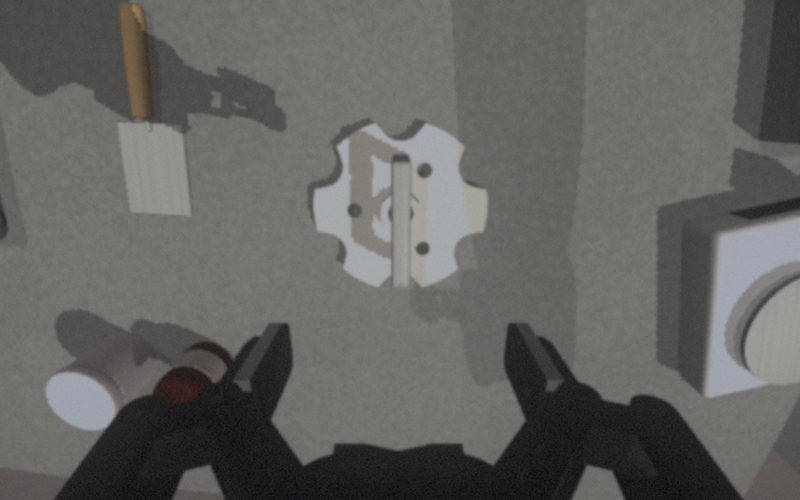

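View pics/w3z.png

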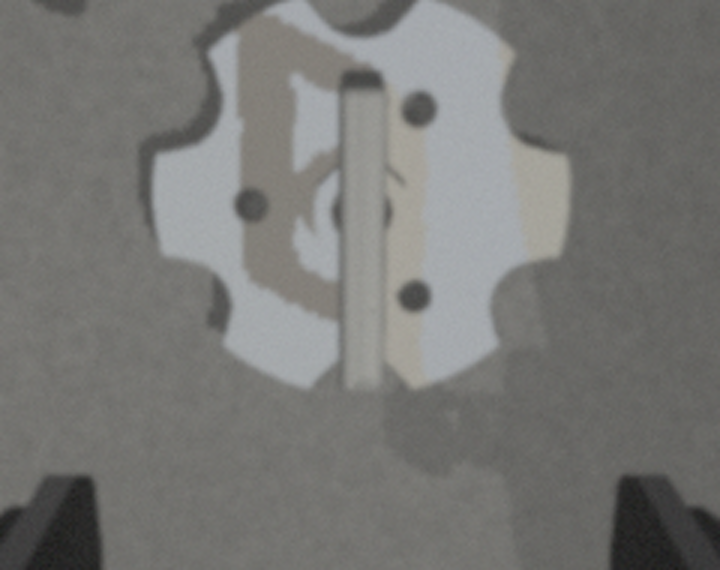

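```bash
python3 - <<'E'
from h import *
import pickle
s,c=pickle.load(open('w3.pkl','rb'))
g=cv2.GaussianBlur(c['img'].astype(float).mean(2),(0,0),.7)
P=[]
for u,v in [(284,168),(340,136),(338,198)]:
    w=g[v-8:v+9,u-8:u+9]; th=(w.min()+np.median(w))/2; m=(w<th)
    n,l,st,ce=cv2.connectedComponentsWithStats(m.astype(np.uint8)); i=l[8,8]
    mm=(l==i)*(th-w+5); yy,xx=np.mgrid[v-8:v+9,u-8:u+9]
    P.append([(mm*xx).sum()/mm.sum(),(mm*yy).sum()/mm.sum()]);print(P[-1],st[i],w.min())
X=np.array([onz(c,p,.0125,s) for p in P]);m=X.mean(0);print(m)
for p in X: v=p-m;print(np.degrees(np.arctan2(v[1],v[0])),np.linalg.norm(v))
# bar edges per row
R=Ro.from_quat(s['tcp_rot']).as_matrix();
pts=[]
for v in range(132,226,4):
    r=g[v-1:v+2,305:340].mean(0); d=np.diff(r)
    print(v,305+np.arange(35)[np.argsort(-abs(d))[:4]],end=';')
b1=onz(c,(200+361.5/3,100+95/3),.078,s);b2=onz(c,(200+363.5/3,100+385/3),.078,s)
print();print(b1,b2,(b1+b2)/2,np.degrees(np.arctan2(*(b1-b2)[1::-1])),np.linalg.norm(b1-b2))
c2=m[:2];C=np.array([.4882,-.2581])
for n,p in [('holes',m),('bar',(b1+b2)/2)]: print(n,'tool offset',R.T@(p-s['eef_pos'])*1000)
s1,_=pickle.load(open('w1.pkl','rb'));R1=Ro.from_quat(s1['tcp_rot']).as_matrix()
print('seat tool off',R1.T@(np.array([.4882,-.2581,.075])-s1['eef_pos'])*1000)
E
```

```text
[np.float64(283.12394675797617), np.float64(167.93345763932854)] [ 3  3 10 11 85] 78.29639097736379
[np.float64(339.18058087641015), np.float64(136.29849602251073)] [ 2  3 11 11 88] 78.50766282221652
[np.float64(337.6612707570135), np.float64(198.4494431359792)] [ 3  4 10 10 79] 75.0250716027425
[0.52193345 0.25265896 0.0125    ]
-86.13332828343079 0.045002935715962436
153.9983676740046 0.04474017464914462
34.22231246954998 0.04496142120998385
132 [312 311 334 335];136 [333 334 312 332];140 [334 312 311 335];144 [312 311 314 315];148 [311 312 314 310];152 [314 315 329 313];156 [314 315 331 330];160 [312 311 307 308];164 [311 312 305 314];168 [310 309 330 314];172 [310 309 330 313];176 [311 310 314 329];180 [312 311 315 328];184 [312 311 328 315];188 [312 311 315 328];192 [312 311 315 314];196 [333 332 334 314];200 [332 333 331 314];204 [314 315 328 305];208 [312 311 314 315];212 [312 311 315 314];216 [312 311 315 314];220 [311 314 310 312];224 [314 307 306 326];
[0.47074738 0.24882701 0.078     ] [0.57207307 0.25750669 0.078     ] [0.52141022 0.25316685 0.078     ] -175.10392266702226 0.10169676278300865
holes tool offset [  3.35909441   1.258671   392.07161483]
bar tool offset [  3.87349245   0.75225052 326.57153353]
seat tool off [-1.56289029e-01 -1.70128590e+00  3.29826435e+02]
```

```bash
cat > m.py <<'E'
from h import *
def holes(c,s,pred,z=.0125):
    g=cv2.GaussianBlur(c['img'].astype(float).mean(2),(0,0),.7);P=[]
    for u,v in np.round(pred).astype(int):
        w=g[v-8:v+9,u-8:u+9]; th=(w[5:12,5:12].min()+np.median(w))/2; m=(w<th)
        n,l,st,ce=cv2.connectedComponentsWithStats(m.astype(np.uint8)); i=l[8,8]
        mm=(l==i)*(th-w+5); yy,xx=np.mgrid[v-8:v+9,u-8:u+9]
        P.append([(mm*xx).sum()/mm.sum(),(mm*yy).sum()/mm.sum()])
    X=np.array([onz(c,p,z,s) for p in P]);m=X.mean(0)
    print('center',m,'ang',[round(float(np.degrees(np.arctan2(*(p-m)[1::-1]))),2) for p in X],'rad',[round(float(np.linalg.norm(p-m)),4) for p in X])
    return m
E
python3 - <<'E'
from m import *
import pickle
s=readout.get_state();c=imaging.read_camera('wrist');ct=imaging.read_camera('top');cs=imaging.read_camera('scene')
pickle.dump((s,c,ct,cs),open('w4.pkl','wb'))
print(s['time'],s['eef_pos'],np.abs(s['dq']).max())
C=np.array([.522,.2525]);X=[[*(C+.045*np.array([np.cos(t),np.sin(t)])),.0125] for t in np.radians([-86,34,154])]
holes(c,s,proj(c,X,s))
save(ct['img'][180:310,140:290],'t4.png',5);save(cs['img'][130:230,360:480],'s4.png',6)
E
```

```text
4.8 [0.52112132 0.24907684 0.40465584] 0.009210431597080411
center [0.52182623 0.25263237 0.0125    ] ang [-86.22, 34.06, 153.97] rad [0.0449, 0.045, 0.0448]
```

View pics/s4.png

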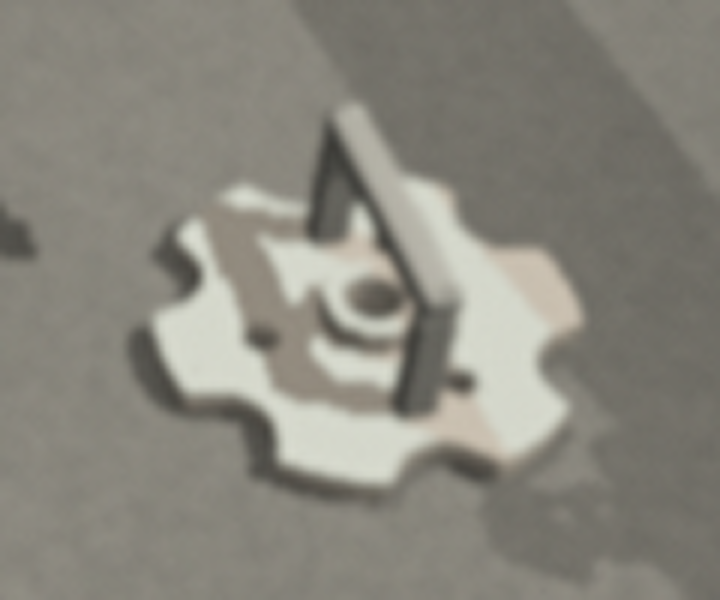

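apply_moves([
  {"tx": 1.5,"ty": 0.5,"tz": 25,"wx": 0,"wy": 0,"wz": 0.003},
  {"tx": 2.5,"ty": 1,"tz": 60,"wx": 0,"wy": 0,"wz": 0.006},
  {"tx": 2.5,"ty": 1,"tz": 95,"wx": 0,"wy": 0,"wz": 0.006},
  {"tx": 2.5,"ty": 1,"tz": 125,"wx": 0,"wy": 0,"wz": 0.006},
  {"tx": 2.5,"ty": 1,"tz": 150,"wx": 0,"wy": 0,"wz": 0.006},
  {"tx": 2.5,"ty": 1,"tz": 168,"wx": 0,"wy": 0,"wz": 0.006},
  {"tx": 2.5,"ty": 1,"tz": 178,"wx": 0,"wy": 0,"wz": 0.006},
  {"tx": 2.5,"ty": 1,"tz": 180.5,"wx": 0,"wy": 0,"wz": 0.006},
  {"tx": 2.5,"ty": 1,"tz": 180.5,"wx": 0,"wy": 0,"wz": 0.006},
  {"tx": 2.5,"ty": 1,"tz": 180.5,"wx": 0,"wy": 0,"wz": 0.006},
])

```text
time: 5.95
eef_pos: [0.5224, 0.2527, 0.2256]
tcp_rot: [0.682, 0.732, 0.001, 0.001]
contact_force: [-0.3, 0.4, -0.2]
opening: 0.998
```

```bash
python3 - <<'E'
from m import *
s=readout.get_state();c=imaging.read_camera('wrist');print(s['eef_pos'],s['contact_force'])
save(c['img'],'w5.png',1.25)
c=imaging.read_camera('scene');save(c['img'][80:230,320:520],'s5.png',4)
E
```

```text
[0.52242918 0.25272779 0.22560888] [-0.32014629  0.43377898 -0.24060183]
```

View pics/w5.png

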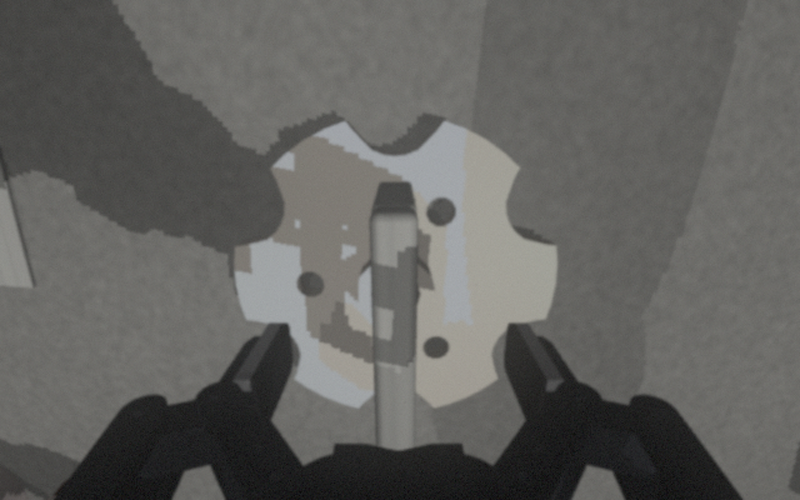

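View pics/s5.png

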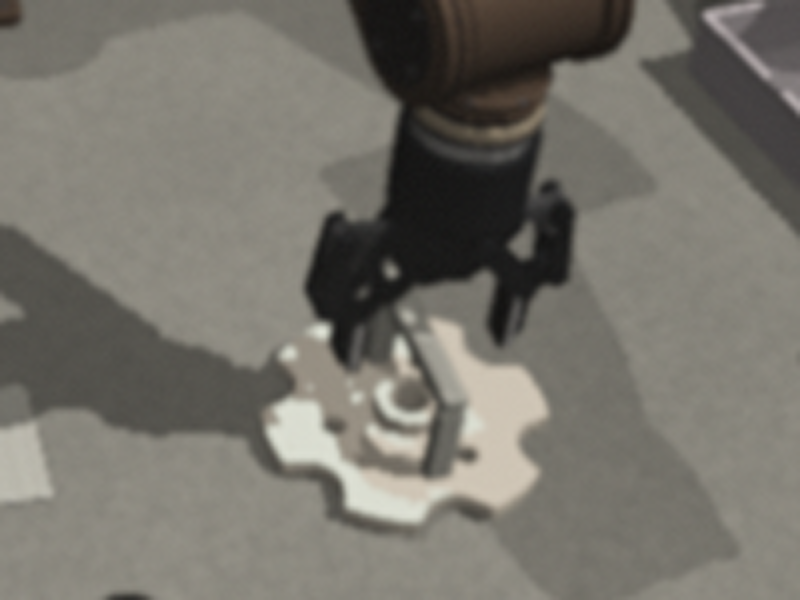

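apply_moves([
  {"tx": 0,"ty": 0,"tz": 1,"wx": 0,"wy": 0,"wz": 0},
  {"tx": 0,"ty": 0,"tz": 1,"wx": 0,"wy": 0,"wz": 0},
  {"tx": 0,"ty": 0,"tz": 1,"wx": 0,"wy": 0,"wz": 0},
  {"tx": 0,"ty": 0,"tz": 1,"wx": 0,"wy": 0,"wz": 0},
  {"tx": 0,"ty": 0,"tz": 1,"wx": 0,"wy": 0,"wz": 0},
  {"tx": 0,"ty": 0,"tz": 1,"wx": 0,"wy": 0,"wz": 0},
  {"tx": 0,"ty": 0,"tz": 1,"wx": 0,"wy": 0,"wz": 0},
  {"tx": 0,"ty": 0,"tz": 1,"wx": 0,"wy": 0,"wz": 0},
], hand=0, force=60)

```text
time: 6.85
eef_pos: [0.5219, 0.2526, 0.2234]
tcp_rot: [0.681, 0.732, 0.0, 0.0]
contact_force: [-1.5, -0.9, 2.1]
opening: 0.176
```

```bash
python3 - <<'E'
from m import *
import pickle
s=readout.get_state();c=imaging.read_camera('wrist');print(s['eef_pos'],s['contact_force'],s['opening'])
pickle.dump((s,c),open('w6.pkl','wb'))
save(c['img'],'w6.png',1.25)
C=np.array([.522,.2525]);X=[[*(C+.045*np.array([np.cos(t),np.sin(t)])),.0125] for t in np.radians([-86,34,154])]
print(proj(c,X,s)*1.25)
m=holes(c,s,proj(c,X,s))
R=Ro.from_quat(s['tcp_rot']).as_matrix();print(R.T@(m-s['eef_pos'])*1000,np.degrees(np.arctan2(R[1,0],R[0,0])),R[2])
E
```

```text
[0.52194386 0.25261578 0.22343558] [-1.46479689 -0.92771897  2.08018026] 0.17614183628683214
[[309.30406023 287.32765614]
 [435.74996412 351.2742325 ]
 [441.41842788 214.86160813]]
center [0.52222882 0.24977248 0.0125    ] ang [-86.77, 32.6, 156.08] rad [0.0436, 0.0466, 0.0456]
[-2.81524576e+00  2.33726338e-02  2.10936147e+02] 94.08509456645326 [-1.94969822e-04  2.76432289e-04 -9.99999943e-01]
```

View pics/w6.png

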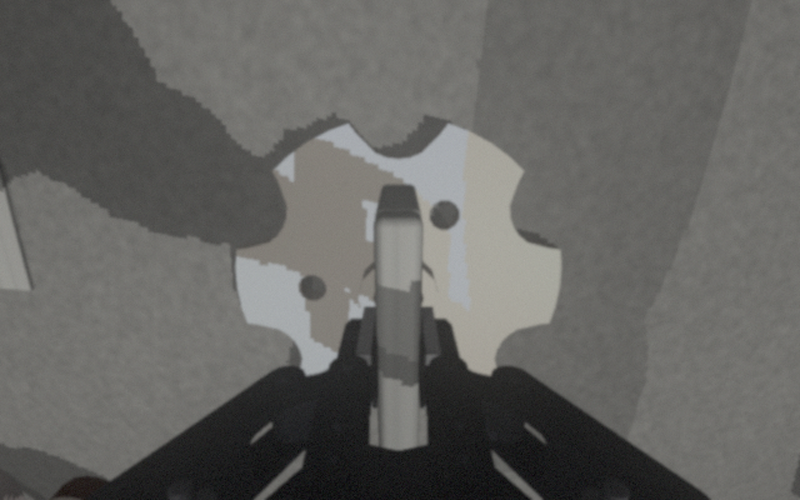

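```bash
cat > two.py <<'E'
from m import *
from scipy.optimize import least_squares
def blob(c,uv,h=10):
    g=cv2.GaussianBlur(c['img'].astype(float).mean(2),(0,0),.7); u,v=np.round(uv).astype(int)
    w=g[v-h:v+h+1,u-h:u+h+1]; th=(w[h-3:h+4,h-3:h+4].mean()+np.percentile(w,70))/2
    n,l,st,ce=cv2.connectedComponentsWithStats((w<th).astype(np.uint8)); i=l[h,h]
    mm=(l==i)*(th-w+5); yy,xx=np.mgrid[v-h:v+h+1,u-h:u+h+1]
    print('blob',st[i],th); return (mm*xx).sum()/mm.sum(),(mm*yy).sum()/mm.sum()
def fit(c,s,uvs,nom,z):
    """wheel centre & +x angle from 2 holes; nom: hole angles rel. to wheel x (deg)"""
    X=np.array([onz(c,p,z,s)[:2] for p in uvs])
    th=np.radians(nom)
    f=lambda q:(q[:2]+.045*np.stack([np.cos(q[2]+th),np.sin(q[2]+th)],1)-X).ravel()
    best=min((least_squares(f,[*X.mean(0),a]) for a in np.arange(-3,3.2,.7)),key=lambda r:r.cost)
    print('res mm',f(best.x)*1000); return best.x
E
python3 - <<'E'
from two import *
import pickle
s,c=pickle.load(open('w6.pkl','rb'))
u=[blob(c,(250.4,229.8)),blob(c,(355.4,171.6))];print(u)
q=fit(c,s,u,[0,240],.0125);R=Ro.from_quat(s['tcp_rot']).as_matrix();print(q,np.degrees(q[2]),R.T@(np.array([*q[:2],.0125])-s['eef_pos'])*1000)
save(c['img'][160:260,230:380],'w6z.png',5)
E
```

```text
blob [  1   1  19  18 268] 91.16231202463635
blob [  0   1  21  19 274] 90.2662964331312
[(np.float64(248.63210881044157), np.float64(229.92031434181453)), (np.float64(354.0339423413862), np.float64(173.40281608607594))]
res mm [ 0.17037811 -0.25754036 -0.17037811  0.25754036]
[ 0.52255647  0.25304785 -1.50994143] -86.51327121692808 [  0.42845241   0.58352567 210.93566923]
```

View pics/w6z.png

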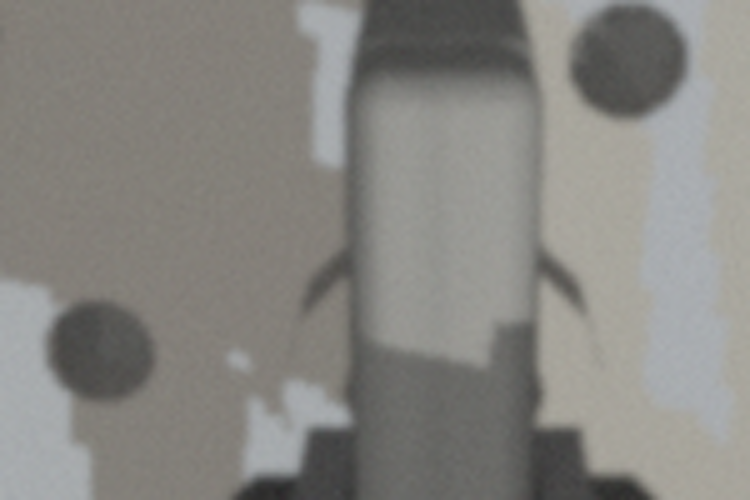

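```bash
python3 - <<'E'
from two import *
import pickle
s,c=pickle.load(open('w6.pkl','rb'))
u=[(249.8,229.6),(355.2,171.8)]
for z in (.012,.013):
  q=fit(c,s,u,[0,240],z);R=Ro.from_quat(s['tcp_rot']).as_matrix();print(q,np.degrees(q[2]),R.T@(np.array([*q[:2],.0125])-s['eef_pos'])*1000)
E
```

```text
res mm [ 0.03180682 -0.04710987 -0.03180681  0.04710987]
[ 0.52194814  0.2538893  -1.50054125] -85.97468081515093 [1.31110807e+00 3.66768625e-02 2.10935346e+02]
res mm [ 0.1527725  -0.22627716 -0.1527725   0.22627717]
[ 0.52158973  0.2539254  -1.50054124] -85.97468009740888 [  1.37265087  -0.31825227 210.93523586]
```

apply_moves([
  {"tx": 0,"ty": 0,"tz": 0,"wx": 0,"wy": 0,"wz": 0},
  {"tx": 0,"ty": 0,"tz": -5,"wx": 0,"wy": 0,"wz": 0},
  {"tx": 0,"ty": 0,"tz": -15,"wx": 0,"wy": 0,"wz": 0},
  {"tx": 0,"ty": 0,"tz": -35,"wx": 0,"wy": 0,"wz": 0},
  {"tx": 0,"ty": 0,"tz": -60,"wx": 0,"wy": 0,"wz": 0},
  {"tx": 0,"ty": 0,"tz": -85,"wx": 0,"wy": 0,"wz": 0},
  {"tx": 0,"ty": 0,"tz": -105,"wx": 0,"wy": 0,"wz": 0},
  {"tx": 0,"ty": 0,"tz": -118,"wx": 0,"wy": 0,"wz": 0},
  {"tx": 0,"ty": 0,"tz": -125,"wx": 0,"wy": 0,"wz": 0},
  {"tx": 0,"ty": 0,"tz": -125,"wx": 0,"wy": 0,"wz": 0},
], force=100)

```text
time: 7.9
eef_pos: [0.5218, 0.2527, 0.3488]
tcp_rot: [0.681, 0.732, 0.0, 0.0]
contact_force: [0.0, 0.9, -3.5]
opening: 0.17
```

```bash
python3 - <<'E'
from m import *
import pickle
s=readout.get_state();c=imaging.read_camera('wrist');print(s['eef_pos'],s['contact_force'],s['wrist_torque'],s['opening'])
pickle.dump((s,c),open('w7.pkl','wb'))
save(c['img'],'w7.png',1.25);save(c['img'][160:260,230:380],'w7z.png',5)
c=imaging.read_camera('scene');save(c['img'][60:230,320:520],'s7.png',3.5)
R=Ro.from_quat(s['tcp_rot']).as_matrix();print(np.degrees(np.arctan2(R[1,0],R[0,0])),R[2])
E
```

```text
[0.52179178 0.25272125 0.34881541] [ 0.02725155  0.93750949 -3.49604825] [-0.01519397  0.00110829  0.00370652] 0.17007487432409613
94.08227795973777 [ 3.24651059e-04  1.05261980e-03 -9.99999393e-01]
```

View pics/w7z.png

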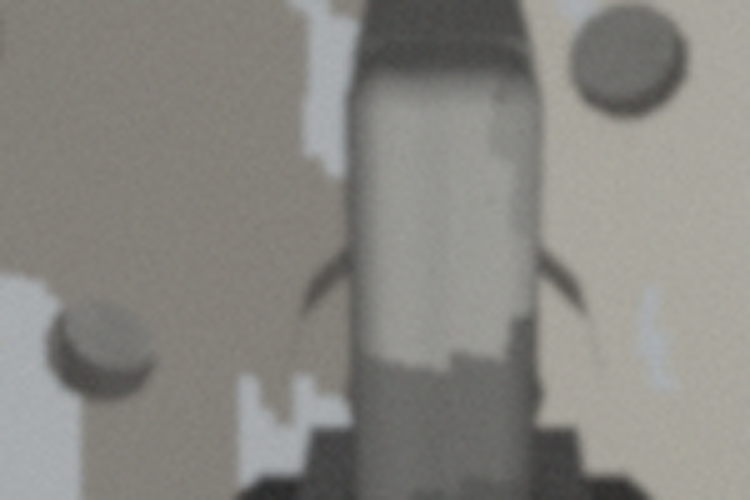

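View pics/s7.png

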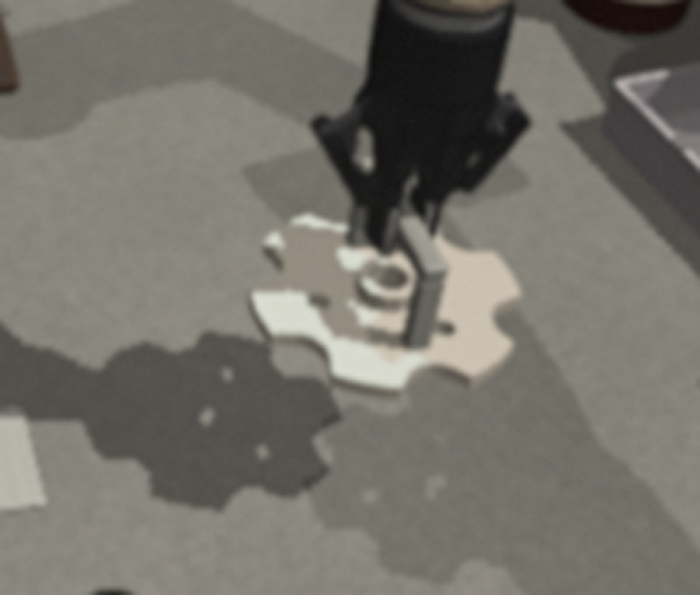

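apply_moves([
  {"tx": -8,"ty": -1,"tz": 0,"wx": 0,"wy": 0,"wz": 0.012},
  {"tx": -25,"ty": -3.5,"tz": 0,"wx": 0,"wy": 0,"wz": 0.04},
  {"tx": -51,"ty": -7,"tz": 0,"wx": 0,"wy": 0,"wz": 0.08},
  {"tx": -84,"ty": -12,"tz": 0,"wx": 0,"wy": 0,"wz": 0.13},
  {"tx": -119,"ty": -17,"tz": 0,"wx": 0,"wy": 0,"wz": 0.185},
  {"tx": -155,"ty": -22,"tz": 0,"wx": 0,"wy": 0,"wz": 0.24},
  {"tx": -190,"ty": -27,"tz": 0,"wx": 0,"wy": 0,"wz": 0.295},
  {"tx": -226,"ty": -32,"tz": 0,"wx": 0,"wy": 0,"wz": 0.35},
  {"tx": -262,"ty": -37,"tz": 0,"wx": 0,"wy": 0,"wz": 0.405},
  {"tx": -297,"ty": -42,"tz": 0,"wx": 0,"wy": 0,"wz": 0.46},
  {"tx": -333,"ty": -47,"tz": 0,"wx": 0,"wy": 0,"wz": 0.515},
  {"tx": -366,"ty": -51,"tz": 0,"wx": 0,"wy": 0,"wz": 0.565},
])

```text
time: 9.2
eef_pos: [0.4957, -0.1185, 0.3477]
tcp_rot: [0.86, 0.511, -0.001, -0.0]
contact_force: [0.7, -0.0, -3.9]
opening: 0.169
```

apply_moves([
  {"tx": -30,"ty": 13.7,"tz": 0,"wx": 0,"wy": 0,"wz": 0.05},
  {"tx": -56,"ty": 25.5,"tz": 0,"wx": 0,"wy": 0,"wz": 0.095},
  {"tx": -79,"ty": 36,"tz": 0,"wx": 0,"wy": 0,"wz": 0.133},
  {"tx": -98,"ty": 44.6,"tz": 0,"wx": 0,"wy": 0,"wz": 0.165},
  {"tx": -113,"ty": 51.4,"tz": 0,"wx": 0,"wy": 0,"wz": 0.19},
  {"tx": -123,"ty": 56,"tz": 0,"wx": 0,"wy": 0,"wz": 0.207},
  {"tx": -128.5,"ty": 58.5,"tz": 0,"wx": 0,"wy": 0,"wz": 0.217},
  {"tx": -130.6,"ty": 59.4,"tz": 0,"wx": 0,"wy": 0,"wz": 0.22},
  {"tx": -130.6,"ty": 59.4,"tz": 0,"wx": 0,"wy": 0,"wz": 0.22},
  {"tx": -130.6,"ty": 59.4,"tz": 0,"wx": 0,"wy": 0,"wz": 0.22},
  {"tx": -130.6,"ty": 59.4,"tz": 0,"wx": 0,"wy": 0,"wz": 0.22},
])

```text
time: 10.3
eef_pos: [0.4875, -0.2585, 0.3482]
tcp_rot: [0.909, 0.416, 0.0, -0.0]
contact_force: [0.1, 0.4, -4.7]
opening: 0.171
```

```bash
cat > st.py <<'E'
from m import *
s=readout.get_state()
R=Ro.from_quat(s['tcp_rot']).as_matrix();y=np.degrees(np.arctan2(R[1,0],R[0,0]))
print('t',s['time'],'pos',np.round(s['eef_pos']*1000,2),'yaw',y,'tilt',R[2][:2],'F',np.round(s['contact_force'],1),'M',np.round(s['wrist_torque'],2),'op',s['opening'])
d=np.array([.4874,-.2591,s['eef_pos'][2]])-s['eef_pos'];print('to target tool mm',R.T@d*1000,'F tool',R.T@s['contact_force'])
E
python3 st.py; python3 - <<'E'
from m import *
import pickle
c=imaging.read_camera('scene');save(c['img'][110:260,100:300],'s8.png',4);c=imaging.read_camera('top');save(c['img'][170:320,340:540],'t8.png',4)
E
```

```text
t 10.3 pos [ 487.52 -258.53  348.17] yaw 49.160741369385725 tilt [ 0.0001378  -0.00028815] F [ 0.1  0.4 -4.7] M [ 0.01 -0.    0.02] op 0.17115520778405102
to target tool mm [-5.10893118e-01  2.87623201e-01 -1.53280697e-04] F tool [ 0.39869184 -0.16612059  4.66962682]
```

View pics/s8.png

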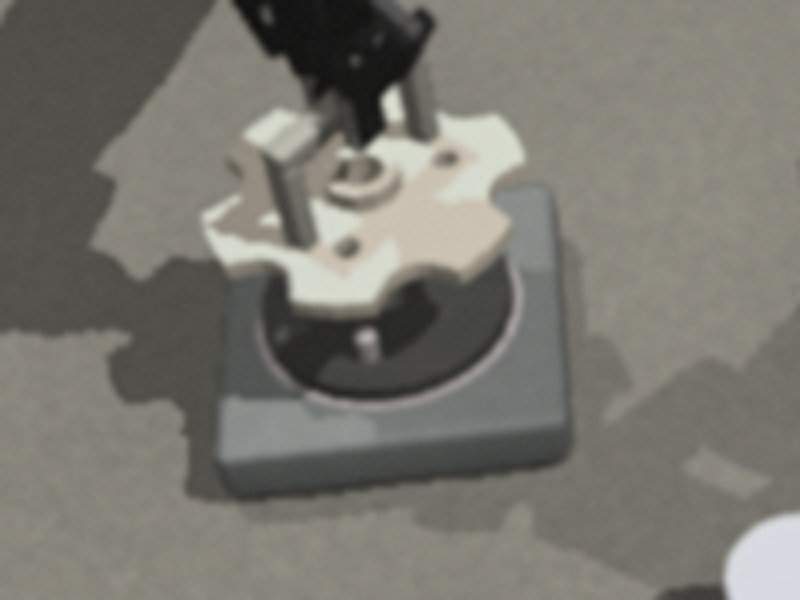

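View pics/t8.png

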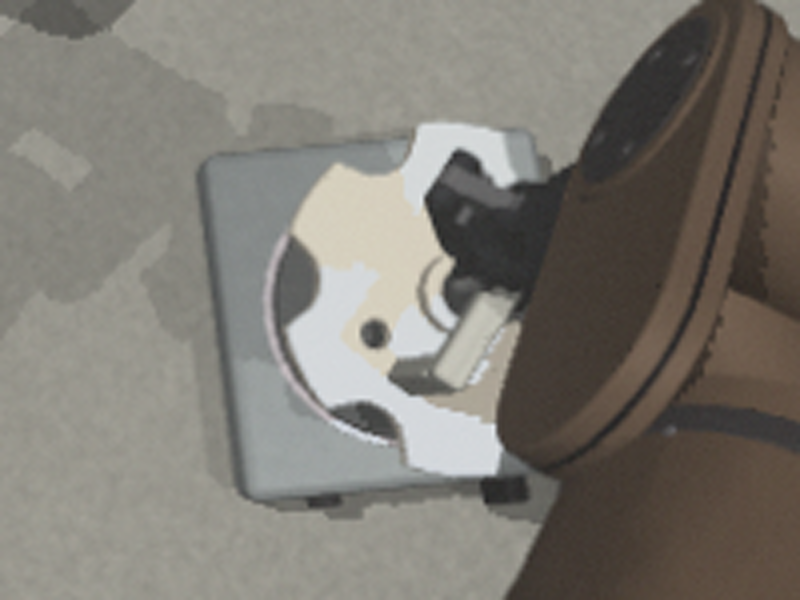

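apply_moves([
  {"tx": -0.5,"ty": 0.3,"tz": 10,"wx": 0,"wy": 0,"wz": 0.001},
  {"tx": -0.5,"ty": 0.3,"tz": 20,"wx": 0,"wy": 0,"wz": 0.001},
  {"tx": -0.5,"ty": 0.3,"tz": 27,"wx": 0,"wy": 0,"wz": 0.001},
  {"tx": -0.5,"ty": 0.3,"tz": 31,"wx": 0,"wy": 0,"wz": 0.001},
  {"tx": -0.5,"ty": 0.3,"tz": 34,"wx": 0,"wy": 0,"wz": 0.001},
  {"tx": -0.5,"ty": 0.3,"tz": 36,"wx": 0,"wy": 0,"wz": 0.001},
  {"tx": -0.5,"ty": 0.3,"tz": 38,"wx": 0,"wy": 0,"wz": 0.001},
  {"tx": -0.5,"ty": 0.3,"tz": 38,"wx": 0,"wy": 0,"wz": 0.001},
])

```text
time: 11.2
eef_pos: [0.4873, -0.2598, 0.3102]
tcp_rot: [0.91, 0.415, -0.0, -0.0]
contact_force: [0.4, -0.4, -4.1]
opening: 0.167
```

```bash
python3 st.py
```

```text
t 11.2 pos [ 487.3  -259.79  310.19] yaw 49.04455512249114 tilt [-6.64897344e-06 -2.16185323e-05] F [ 0.4 -0.4 -4.1] M [ 0.06 -0.02 -0.01] op 0.16723209503832356
to target tool mm [ 5.86955438e-01 -3.75111011e-01  4.20669839e-06] F tool [-0.06760089  0.58261029  4.14791042]
```

apply_moves([
  {"tx": 0.2,"ty": -0.1,"tz": 1.5,"wx": 0,"wy": 0,"wz": 0},
  {"tx": 0.2,"ty": -0.1,"tz": 3,"wx": 0,"wy": 0,"wz": 0},
  {"tx": 0.2,"ty": -0.1,"tz": 4.5,"wx": 0,"wy": 0,"wz": 0},
  {"tx": 0.2,"ty": -0.1,"tz": 6,"wx": 0,"wy": 0,"wz": 0},
  {"tx": 0.2,"ty": -0.1,"tz": 7.5,"wx": 0,"wy": 0,"wz": 0},
  {"tx": 0.2,"ty": -0.1,"tz": 7.5,"wx": 0,"wy": 0,"wz": 0},
])

```text
time: 11.8
eef_pos: [0.4874, -0.2596, 0.3025]
tcp_rot: [0.91, 0.415, 0.0, 0.0]
contact_force: [0.2, -0.1, -4.8]
opening: 0.166
```

```bash
python3 st.py;python3 - <<'E'
from m import *
c=imaging.read_camera('scene');save(c['img'][110:260,100:300],'s9.png',4)
E
```

```text
t 11.8 pos [ 487.36 -259.59  302.53] yaw 49.04496782218879 tilt [-2.15597535e-05  2.69583149e-04] F [ 0.2 -0.1 -4.8] M [-0.11 -0.15 -0.02] op 0.16648297693042252
to target tool mm [ 3.94094223e-01 -2.95464992e-01 -8.81489605e-05] F tool [0.04722112 0.18459568 4.76651781]
```

View pics/s9.png

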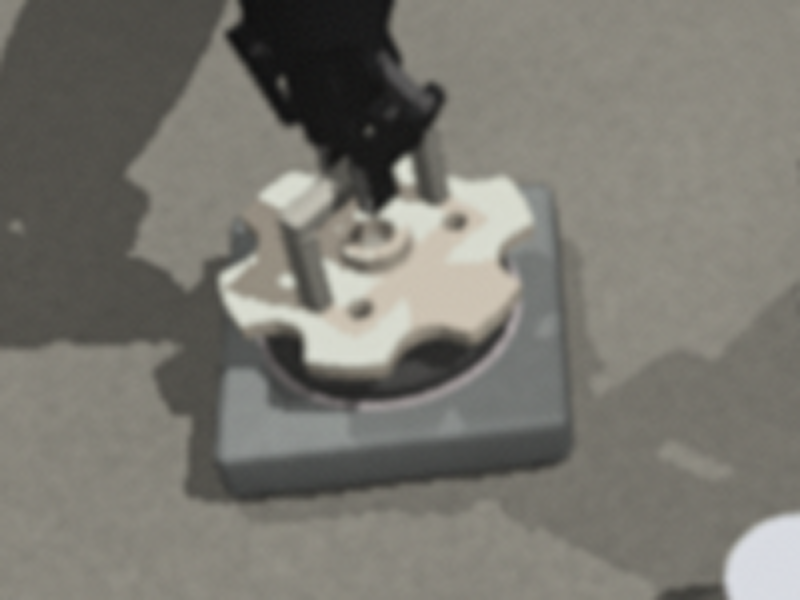

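apply_moves([
  {"tx": 0.3,"ty": -0.2,"tz": 2,"wx": 0,"wy": 0,"wz": 0},
  {"tx": 0.3,"ty": -0.2,"tz": 4,"wx": 0,"wy": 0,"wz": 0},
  {"tx": 0.3,"ty": -0.2,"tz": 6,"wx": 0,"wy": 0,"wz": 0},
  {"tx": 0.3,"ty": -0.2,"tz": 7.5,"wx": 0,"wy": 0,"wz": 0},
  {"tx": 0.3,"ty": -0.2,"tz": 9,"wx": 0,"wy": 0,"wz": 0},
  {"tx": 0.3,"ty": -0.2,"tz": 9,"wx": 0,"wy": 0,"wz": 0},
])

```text
time: 12.45
eef_pos: [0.4874, -0.2593, 0.2936]
tcp_rot: [0.91, 0.415, 0.0, 0.0]
contact_force: [-0.6, -1.5, -5.4]
opening: 0.164
```

```bash
python3 st.py
```

```text
t 12.45 pos [ 487.42 -259.33  293.59] yaw 49.047282699815064 tilt [-0.00021739  0.00059977] F [-0.6 -1.5 -5.4] M [-0.39 -0.12 -0.01] op 0.1643611738115301
to target tool mm [ 1.57671469e-01 -1.63663564e-01 -1.32437616e-04] F tool [-1.46575072  0.52761319  5.38653534]
```

apply_moves([
  {"tx": -0.3,"ty": 0.1,"tz": 2,"wx": 0,"wy": 0,"wz": 0},
  {"tx": -0.3,"ty": 0.1,"tz": 4,"wx": 0,"wy": 0,"wz": 0},
  {"tx": -0.3,"ty": 0.1,"tz": 6,"wx": 0,"wy": 0,"wz": 0},
  {"tx": -0.3,"ty": 0.1,"tz": 7,"wx": 0,"wy": 0,"wz": 0},
  {"tx": -0.3,"ty": 0.1,"tz": 7,"wx": 0,"wy": 0,"wz": 0},
])

```text
time: 12.95
eef_pos: [0.4873, -0.2595, 0.2865]
tcp_rot: [0.91, 0.415, 0.0, 0.0]
contact_force: [1.1, -1.6, -4.0]
opening: 0.168
```

```bash
python3 st.py
```

```text
t 12.95 pos [ 487.31 -259.51  286.5 ] yaw 49.04009378355801 tilt [9.22712977e-05 2.96428713e-04] F [ 1.1 -1.6 -4. ] M [-0.36 -0.25 -0.01] op 0.16790889664015474
to target tool mm [ 3.71844838e-01 -2.00676684e-01 -2.51757267e-05] F tool [-0.48950561  1.83799807  4.00244755]
```

apply_moves([
  {"tx": -0.1,"ty": 0.2,"tz": 2,"wx": 0,"wy": 0,"wz": 0},
  {"tx": -0.1,"ty": 0.2,"tz": 4,"wx": 0,"wy": 0,"wz": 0},
  {"tx": -0.1,"ty": 0.2,"tz": 5,"wx": 0,"wy": 0,"wz": 0},
  {"tx": -0.1,"ty": 0.2,"tz": 6,"wx": 0,"wy": 0,"wz": 0},
  {"tx": -0.1,"ty": 0.2,"tz": 6.5,"wx": 0,"wy": 0,"wz": 0},
  {"tx": -0.1,"ty": 0.2,"tz": 6.5,"wx": 0,"wy": 0,"wz": 0},
])

```text
time: 13.55
eef_pos: [0.4875, -0.2597, 0.2806]
tcp_rot: [0.91, 0.415, 0.0, 0.0]
contact_force: [1.9, -1.9, -1.1]
opening: 0.171
```

```bash
python3 st.py;python3 - <<'E'
from m import *
c=imaging.read_camera('scene');save(c['img'][110:260,100:300],'s10.png',4)
E
```

```text
t 13.55 pos [ 487.46 -259.73  280.56] yaw 49.048942463876855 tilt [9.40935741e-05 2.04825730e-04] F [ 1.9 -1.9 -1.1] M [-0.09 -0.05  0.08] op 0.1706463695226986
to target tool mm [ 4.32960468e-01 -4.59780909e-01 -5.34361637e-05] F tool [-0.16040816  2.65055066  1.10430682]
```

View pics/s10.png

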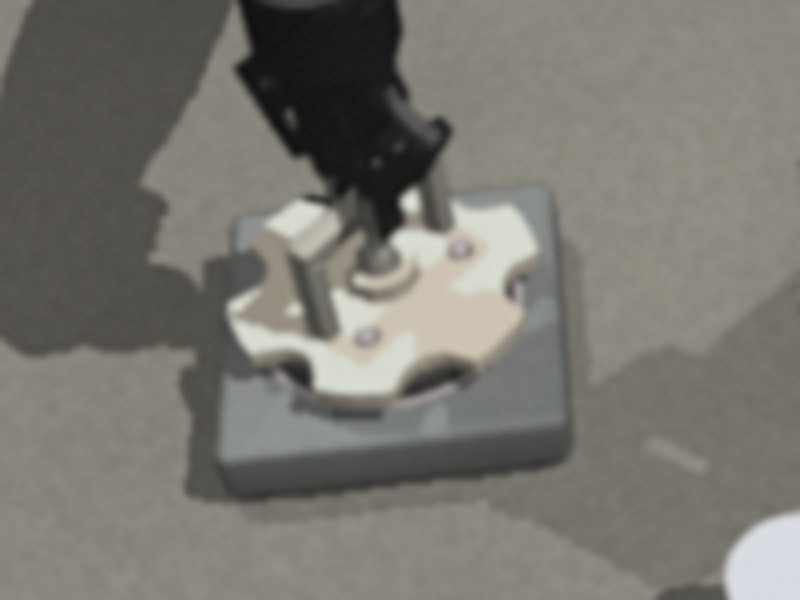

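apply_moves([
  {"tx": 0,"ty": 0.3,"tz": 0.5,"wx": 0,"wy": 0,"wz": 0},
  {"tx": 0,"ty": 0.3,"tz": 1,"wx": 0,"wy": 0,"wz": 0},
  {"tx": 0,"ty": 0.3,"tz": 1,"wx": 0,"wy": 0,"wz": 0},
])

```text
time: 13.9
eef_pos: [0.4877, -0.2599, 0.2805]
tcp_rot: [0.91, 0.415, -0.0, -0.0]
contact_force: [-3.0, 1.4, 6.1]
opening: 0.172
```

```bash
python3 st.py
```

```text
t 13.9 pos [ 487.67 -259.86  280.54] yaw 49.052959506624624 tilt [-0.00012386 -0.00092547] F [-3.   1.4  6.1] M [ 0.27  0.44 -0.  ] op 0.17212707886502138
to target tool mm [ 3.97714662e-01 -7.08657908e-01  6.06580994e-04] F tool [-0.91445895 -3.17937126 -6.05291535]
```

apply_moves([
  {"tx": 0,"ty": -0.3,"tz": -0.7,"wx": 0,"wy": 0,"wz": 0},
  {"tx": 0,"ty": -0.3,"tz": -0.7,"wx": 0,"wy": 0,"wz": 0},
  {"tx": 0,"ty": -0.3,"tz": -0.7,"wx": 0,"wy": 0,"wz": 0},
  {"tx": 0,"ty": -0.3,"tz": -0.7,"wx": 0,"wy": 0,"wz": 0},
  {"tx": 0,"ty": -0.3,"tz": -0.7,"wx": 0,"wy": 0,"wz": 0},
  {"tx": 0,"ty": -0.3,"tz": -0.7,"wx": 0,"wy": 0,"wz": 0},
  {"tx": 0,"ty": -0.3,"tz": -0.7,"wx": 0,"wy": 0,"wz": 0},
  {"tx": 0,"ty": -0.3,"tz": -0.7,"wx": 0,"wy": 0,"wz": 0},
], hand=1)

```text
time: 14.7
eef_pos: [0.4873, -0.2597, 0.2799]
tcp_rot: [0.91, 0.415, -0.0, -0.0]
contact_force: [-0.2, -0.1, 0.2]
opening: 1.001
```

apply_moves([
  {"tx": 0,"ty": 0,"tz": -10,"wx": 0,"wy": 0,"wz": 0},
  {"tx": 0,"ty": 0,"tz": -25,"wx": 0,"wy": 0,"wz": 0},
  {"tx": 0,"ty": 0,"tz": -50,"wx": 0,"wy": 0,"wz": 0},
  {"tx": 0,"ty": 0,"tz": -80,"wx": 0,"wy": 0,"wz": 0},
  {"tx": 0,"ty": 0,"tz": -110,"wx": 0,"wy": 0,"wz": 0},
  {"tx": 0,"ty": 0,"tz": -135,"wx": 0,"wy": 0,"wz": 0},
  {"tx": 0,"ty": 0,"tz": -150,"wx": 0,"wy": 0,"wz": 0},
  {"tx": 0,"ty": 0,"tz": -150,"wx": 0,"wy": 0,"wz": 0},
  {"tx": 0,"ty": 0,"tz": -150,"wx": 0,"wy": 0,"wz": 0},
])

```text
time: 15.6
eef_pos: [0.4872, -0.2595, 0.4296]
tcp_rot: [0.91, 0.415, -0.0, -0.0]
contact_force: [-0.2, 0.0, 0.0]
opening: 1.001
```

```bash
python3 st.py;python3 - <<'E'
from m import *
c=imaging.read_camera('scene');save(c['img'],'s11.png',1.25);save(c['img'][130:250,130:290],'s11z.png',5)
c=imaging.read_camera('wrist');save(c['img'],'w11.png',1.25)
E
```

```text
t 15.6 pos [ 487.16 -259.54  429.6 ] yaw 49.04369117737484 tilt [ 1.33965936e-05 -3.88328273e-04] F [-0.2  0.   0. ] M [-0.02  0.01  0.01] op 1.001232993397922
to target tool mm [ 4.90784009e-01 -1.08070912e-01  4.85418281e-05] F tool [-0.10304953 -0.15047568 -0.03225876]
```

View pics/s11.png

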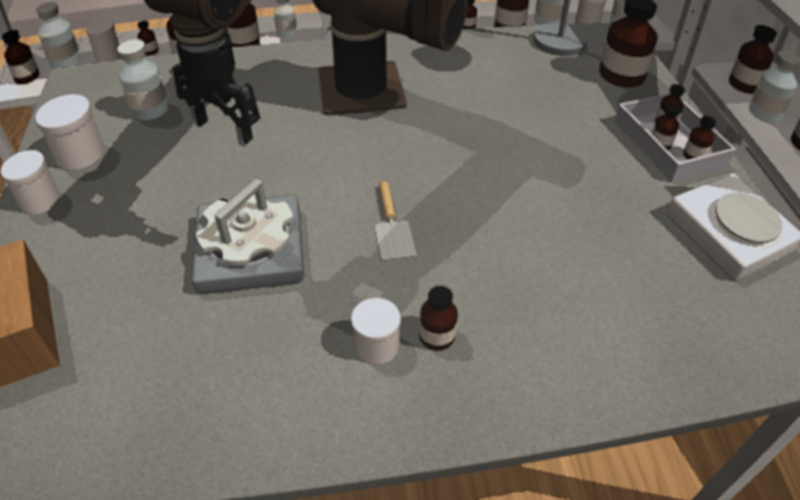

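View pics/s11z.png

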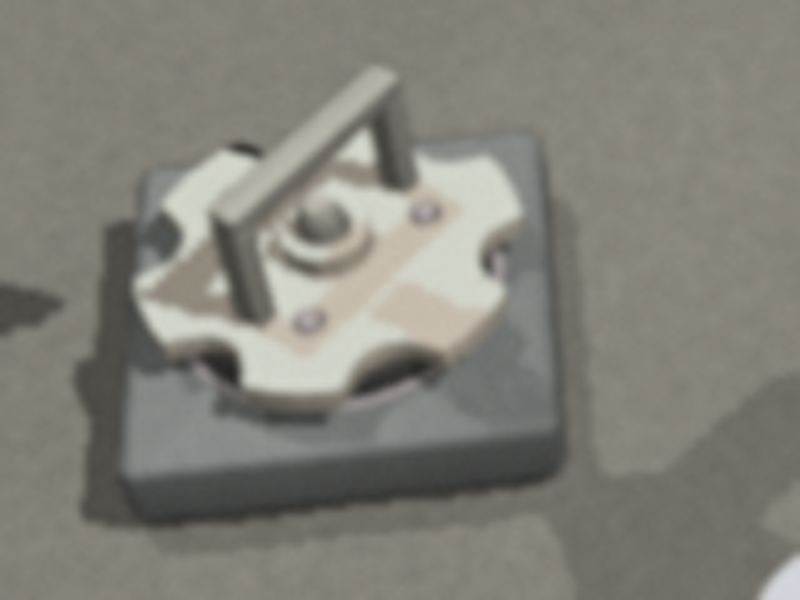

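View pics/w11.png

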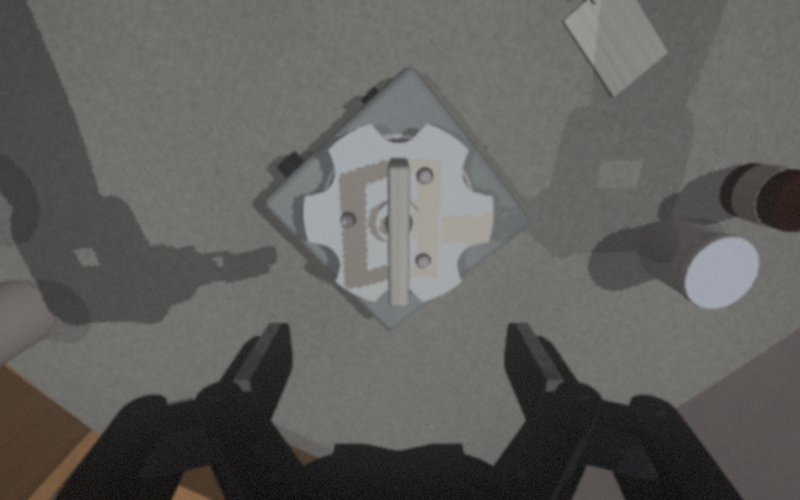

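The wrist picture (400, 220) shows the wheel flat on the drive plate. Pins show in all three holes, at about (425,175), (348,220) and (423,261). In the scene picture the gripper is well clear, and the flask, pot and spatula stand where they were.

```bash
python3 -c "
from plant import ctrl
print(ctrl.sign_off())"
```

```text
the job is handed in; nothing more can be done
None
```

The star wheel is fitted on the drive unit, released, and the job is handed in at about 16 s of the 48 s allowed. I gripped the wheel by its handle bar, carried it over the drive unit, turned it to match the pin angle seen in the images, and lowered it over the spindle and pins.

**Seating:** the wheel reached its hard stop with the tool at a height of 280.5 mm. I expected 280.4 mm from the height at which I picked it up, and a light press gave 6 N with no further travel. After release, the pictures show a pin in each of the three holes and the wheel flat on the plate.

**Surroundings:** the gripper is open and about 150 mm up, with the measured force at zero. The flask, pot and spatula look unmoved in the scene picture. The forces I read after each move stayed below 10 N.

**Disagreements:**
- The top and wrist cameras differed by 1–3 mm on where the wheel and drive unit were. I worked with the wrist camera's measurements, corrected for the offset seen at the grasp.
- The first two move calls were refused because my rows left out some fields, so the arm did not move and nothing was affected.

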